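# Tamp the cold bricks level in the bench cold pan

### The job

Two of the white cold bricks in the grey pan lean up against its wall, so a tube tray cannot sit flat on them. Take the tamper off its rest, first stand it upright on its plate on the bench and let go, then take it again by the handle from above and press the bricks down with its plate, firmly but without slamming or forcing a brick that wedges (stroke it down towards its wall instead), until all nine lie flat in one level layer and you have felt the level bed bear against the plate. Finally stand the tamper upright on the bench clear of the pan and let go; touch the bricks with nothing but the tamper and leave the jar, the blue box and the tube rack where they are.

Things in the scene. Friction and masses are not known exactly. Their poses are not given: they have to be found in the camera images.
- pan: grey open rectangular cold pan fixed to the bench. Outside 146 (x) by 104 (y) by 56 mm high, plus a thin rim round the top that sticks out up to 9 mm; walls and floor 6 mm thick, so 134 by 92 mm inside and 50 mm deep. Origin: centre of its underside, on the bench; z up.
- rest: grey metal tool rest fixed to the bench: a 60 mm square foot, a post 50 mm wide and a fork between whose cheeks (33 mm apart, 81 mm high) the far end of the tamper's handle lies. Origin: centre of its foot on the bench; x is the way the handle points (away from the robot), z up.
- tamper: loose hand tamper, about 0.2 kg: square aluminium plate 64x64x8 mm, round stem 24 mm thick up to 40 mm, then a square wooden handle 24x24 mm from 40 to 135 mm. Origin: centre of the plate's underside; z along the handle, x and y square to plate and handle. It starts with a plate edge on the bench (robot side), handle rising 25 degrees to the rest that bears it 118 mm along; y level.
- brick1: one of nine loose white bricks in the pan, 40 (x) by 26 by 16 (z) mm, 25 g. Origin: its centre, 14 mm above the bench when flat. Three rows along the pan's x; two of the three at the +x end lean on that wall, 43 degrees from level, upper end at the wall. Pressed straight down, one may wedge by friction; a downward stroke of the plate towards that wall frees it (away from it stands it on end).
- brick2: one of nine loose white bricks in the pan, 40 (x) by 26 by 16 (z) mm, 25 g. Origin: its centre, 14 mm above the bench when flat. Three rows along the pan's x; two of the three at the +x end lean on that wall, 43 degrees from level, upper end at the wall. Pressed straight down, one may wedge by friction; a downward stroke of the plate towards that wall frees it (away from it stands it on end).
- brick3: one of nine loose white bricks in the pan, 40 (x) by 26 by 16 (z) mm, 25 g. Origin: its centre, 14 mm above the bench when flat. Three rows along the pan's x; two of the three at the +x end lean on that wall, 43 degrees from level, upper end at the wall. Pressed straight down, one may wedge by friction; a downward stroke of the plate towards that wall frees it (away from it stands it on end).
- brick4: one of nine loose white bricks in the pan, 40 (x) by 26 by 16 (z) mm, 25 g. Origin: its centre, 14 mm above the bench when flat. Three rows along the pan's x; two of the three at the +x end lean on that wall, 43 degrees from level, upper end at the wall. Pressed straight down, one may wedge by friction; a downward stroke of the plate towards that wall frees it (away from it stands it on end).
- brick5: one of nine loose white bricks in the pan, 40 (x) by 26 by 16 (z) mm, 25 g. Origin: its centre, 14 mm above the bench when flat. Three rows along the pan's x; two of the three at the +x end lean on that wall, 43 degrees from level, upper end at the wall. Pressed straight down, one may wedge by friction; a downward stroke of the plate towards that wall frees it (away from it stands it on end).
- brick6: one of nine loose white bricks in the pan, 40 (x) by 26 by 16 (z) mm, 25 g. Origin: its centre, 14 mm above the bench when flat. Three rows along the pan's x; two of the three at the +x end lean on that wall, 43 degrees from level, upper end at the wall. Pressed straight down, one may wedge by friction; a downward stroke of the plate towards that wall frees it (away from it stands it on end).
- brick7: one of nine loose white bricks in the pan, 40 (x) by 26 by 16 (z) mm, 25 g. Origin: its centre, 14 mm above the bench when flat. Three rows along the pan's x; two of the three at the +x end lean on that wall, 43 degrees from level, upper end at the wall. Pressed straight down, one may wedge by friction; a downward stroke of the plate towards that wall frees it (away from it stands it on end).
- brick8: one of nine loose white bricks in the pan, 40 (x) by 26 by 16 (z) mm, 25 g. Origin: its centre, 14 mm above the bench when flat. Three rows along the pan's x; two of the three at the +x end lean on that wall, 43 degrees from level, upper end at the wall. Pressed straight down, one may wedge by friction; a downward stroke of the plate towards that wall frees it (away from it stands it on end).
- brick9: one of nine loose white bricks in the pan, 40 (x) by 26 by 16 (z) mm, 25 g. Origin: its centre, 14 mm above the bench when flat. Three rows along the pan's x; two of the three at the +x end lean on that wall, 43 degrees from level, upper end at the wall. Pressed straight down, one may wedge by friction; a downward stroke of the plate towards that wall frees it (away from it stands it on end).
- jar: bystander: jar with a yellow cap, 52 mm across, 85 mm high; origin: centre of its underside.
- tipbox: bystander: blue box with a clear lid, 80 by 115 by 75 mm high; origin: centre of its underside.
- rack: bystander: orange tube rack with three capped tubes, 60 by 100 by 84 mm high; origin: centre of its underside.

How it is judged:
By the outcome, as a careful person would: the job done as asked, in the order asked, and still so for the second after the job is handed in, with the robot touching nothing.
It also fails if it takes over 72 s, if anything falls off the work surface, if the arm or the gripper's body presses on something with over 40 N, if the wrist force passes 120 N, or if a joint passes its speed limit or range.

### The arm

A 6-joint arm with a two-finger parallel gripper is mounted at the origin on the work surface. World frame = base frame: x ahead of the robot, y to its left, z up, the work surface at z = 0. Lengths are in m, angles in rad, forces in N, time in s.
With the tool pointing down it reaches from about 0.35 to 0.775 m from the base axis. Payload 5.5 kg.
Tool frame: the origin (TCP) lies at the very end of the fingers, on their centre line; the grasp point (between the pads) lies 19 mm behind it; z points along the fingers, y is the line along which they close (so a half turn about z gives the same grasp; the last joint's range is limited). The gripper opens to 85 mm and grips with 20 to 120 N. Pads are 22 mm wide; open, the fingers measure 114 mm over their backs; the gripper's body (76 mm by 85 mm) begins 54 mm behind the grasp point. The pads swing forward as they close: fully open they stand 13 mm farther back than shut.
Start: joints at [-0.14, 0.313, 0.046, 1.304, 0, 1.431], TCP at [0.575, -0, 0.201] pointing down, gripper open.
Joint ranges: [-2.76, 2.76], [-0.86, 1.69], [-1.03, 1.26], [-2.2, 2.34], [-1.47, 1.5], [-3.14, 3.14]. Speed limits (rad/s): [2.57, 2.57, 3.14, 3.14, 3.14, 3.14].

### API

Orientations are given as a unit quaternion [w, x, y, z].
In Python, from workcell import env, imaging, ticket gives the robot as it stands. The module is installed in compiled form; this text tells all that it offers.
- The arm moves only by the tool apply_moves, never from a script. Its argument "rows" is a list of rows, each an object with "xyz": the shift along the tool's x, y, z in mm, a list of three; "turn": the turn, a rotation vector about the tool's x, y, z in rad, a list of three; "grip": the opening, from 0 (shut) to 1 (fully open). A call has 1 to 12 rows; each row is the pose to reach, as a shift and turn from the pose commanded when the call began, along the tool's axes at that moment; what a row does not reach only later rows make up. A row lasts 1/12 s, in which the tool goes at most 41.7 mm and 7.16 degrees, less where a joint would pass 70% of its speed; a pose out of reach is approached as far as the arm can. A call with a gripper value outside its range is refused whole. The fingers move at their own pace and stop on an object; "force" is the grip in N (left out, the last holds). Time passes only in rows, so rows that repeat a pose let the fingers close. It gives the time, the measured TCP pose, the force, the opening and the grip force at its end, in the units of the state.
- env.get_state(): the state, without advancing time (a new reading comes with each control period).
- imaging.read_camera(name): name is "scene" or "side" or "wrist"; returns a dict with "color" (420x560x3 uint8, blue, green, red), "z_map" (420x560 float32, m along the optical axis (not along the pixel's ray), 0 where there is no reading), "camera_matrix" (3x3 intrinsics, pixels), "view" (4x4, takes a point from world to camera coordinates). Camera axes: x right, y down, z forward; pixel columns grow to the right and rows downward; lengths in m; the calibration is good to about 2 mm. A picture is of the moment at which its call begins.
- ticket.hand_in(): hands the job in; it is judged then, once.
The state is a dict: "clock": time; "joint_pos": joint angles; "qvel": joint speeds; "tau": joint torques, N m; "tcp_pos": TCP position; "orientation": TCP orientation; "wrist_force": force on the tool from outside, world axes, zero at the start; "ft_torque": the same for the moment, N m; "finger_gap": finger opening in m; "grip_force": force on a finger pad.
Only numpy, scipy, OpenCV 4.12 (cv2) and the standard library are available. Lean on these libraries where they do the work, as an engineer would, in place of code of your own. Each camera call takes 0.05 s, during which the arm holds its last target. There are 200 camera calls.

## Working session

There is one attempt and no reset: what is moved stays moved. The work goes in short steps, Python scripts to look and compute and a tool call to move; the robot and the scene stay as the last step left them, time stands still between calls to the robot, and variables do not carry over. Pictures are saved under pics/ and viewed, at most 12 in all, crops included, and the job is handed in when it is done.

Besides the shell and the picture viewer there is one more tool, called after "Emit:" by a JSON object that holds its "name" and its "arguments". apply_moves: Moves the arm, as the interface text tells. Its arguments: {"type":"object","properties":{"rows":{"type":"array"},"force":{"type":"number"}},"required":["rows"]}

```bash
mkdir -p pics; cat > h.py <<'E'
import numpy as np, cv2
from workcell import env, imaging, ticket
def grab(n):
    d=imaging.read_camera(n); z=d["z_map"]; K=d["camera_matrix"]; V=d["view"]
    v,u=np.mgrid[:z.shape[0],:z.shape[1]]
    P=np.stack([(u-K[0,2])/K[0,0]*z,(v-K[1,2])/K[1,1]*z,z,np.ones_like(z)],-1)@np.linalg.inv(V).T
    P=P[...,:3]; P[z==0]=np.nan
    return d,P
E
python3 - <<'E'
from h import *
ims=[]
for n in ("scene","side"):
    d,P=grab(n); np.savez(f"{n}.npz",c=d["color"],P=P,K=d["camera_matrix"],V=d["view"])
    cv2.imwrite(f"pics/{n}0.png",d["color"]); print(np.linalg.inv(d["view"])[:3].round(3))
s=env.get_state(); print(s)
E
```

```text
[[ 0.361  0.532 -0.766  1.446]
 [ 0.932 -0.213  0.292 -0.313]
 [-0.007 -0.819 -0.573  0.691]]
[[ 0.711 -0.434  0.553  0.125]
 [-0.703 -0.446  0.554 -0.496]
 [ 0.006 -0.783 -0.622  0.62 ]]
{'clock': 0.1, 'joint_pos': array([-1.39612296e-01,  3.13934805e-01,  4.50779248e-02,  1.30355379e+00,
       -1.70382118e-05,  1.43121401e+00]), 'qvel': array([-0.00108046, -0.00147098,  0.00193967,  0.00068028, -0.00190572,
       -0.00045001]), 'tau': array([ 3.58776997e-03, -4.81727242e+01,  2.99244744e+01,  1.27543980e-02,
       -1.12281841e-04,  1.60051752e-05]), 'tcp_pos': array([5.74508185e-01, 4.67225647e-05, 1.99886646e-01]), 'orientation': array([-6.39492976e-04,  7.07117146e-01,  7.07095955e-01, -4.92588940e-04]), 'wrist_force': array([-0.74395792, -0.46195528,  0.24663984]), 'ft_torque': array([-0.02935741, -0.0181543 ,  0.01493686]), 'grip_force': 0.0, 'finger_gap': 0.08542015420006267}
```

View pics/scene0.png

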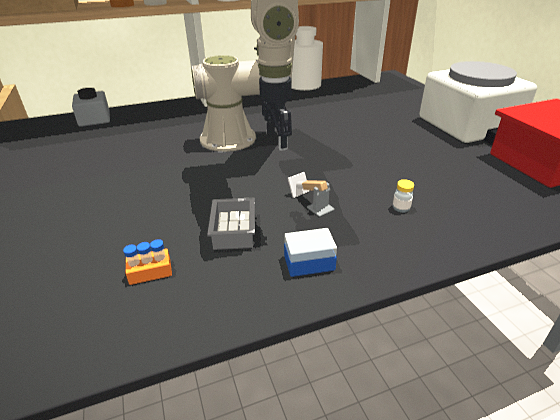

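View pics/side0.png

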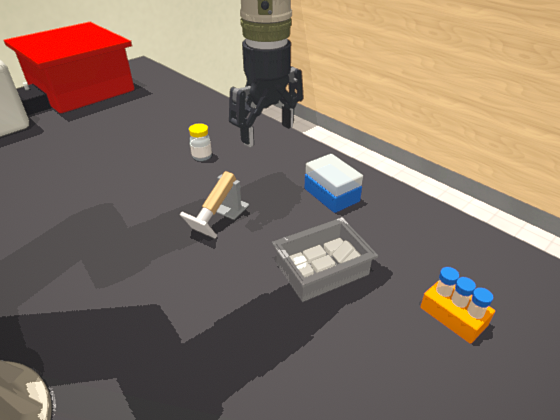

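Scene view: pan near (233,222), tamper on its rest near (312,190), jar (403,197), box (310,252), rack (148,262). Side view: plate (198,222), handle (220,192), pan (325,255).

```bash
python3 - <<'E'
from h import *
for n,wb,pb in (("scene",(285,165,340,220),(200,190,265,255)),("side",(175,165,255,240),(265,210,385,305))):
    f=np.load(n+".npz"); c=f["c"]; P=f["P"]
    hsv=cv2.cvtColor(c,cv2.COLOR_BGR2HSV)
    m=np.zeros(c.shape[:2],bool); m[wb[1]:wb[3],wb[0]:wb[2]]=1
    w=m&(hsv[...,1]>80)&(hsv[...,2]>90)&(hsv[...,0]<30)
    Q=P[w]; Q=Q[(Q[:,2]>0.03)&np.isfinite(Q[:,0])]; mu=np.median(Q,0); _,s,vt=np.linalg.svd(Q-Q.mean(0)); d=vt[0]*np.sign(vt[0][2])
    t=(Q-mu)@d
    print(n,"wood",len(Q),mu.round(4),d.round(3),"incl",np.degrees(np.arcsin(d[2])).round(1),"az",np.degrees(np.arctan2(d[1],d[0])).round(1),"ends",(mu+d*np.percentile(t,1)).round(3),(mu+d*np.percentile(t,99)).round(3), "normal",vt[2].round(2))
    o=m&~w&(hsv[...,1]<60)&(P[...,2]>0.004)
    O=P[o]; print(" grey",len(O),np.percentile(O,[1,50,99],axis=0).round(3).tolist())
    m=np.zeros(c.shape[:2],bool); m[pb[1]:pb[3],pb[0]:pb[2]]=1
    r=m&(P[...,2]>0.048)&(P[...,2]<0.064); R=P[r][:,:2]
    print(" rim",len(R),cv2.minAreaRect(R.astype(np.float32)*1000), np.percentile(P[r][:,2],[5,50,95]))
    b=m&(hsv[...,1]<50)&(hsv[...,2]>150)&(P[...,2]>0.01)
    B=P[b]; print(" white",len(B),np.percentile(B,[2,50,98],axis=0).round(3).tolist())
    # obstacles
    ob=(P[...,2]>0.02)&(P[...,2]<0.15)&(P[...,0]>0.3)&(P[...,0]<0.95)&(abs(P[...,1])<0.5)
    k,l,st,ce=cv2.connectedComponentsWithStats(ob.astype(np.uint8))
    for i in range(1,k):
        if st[i,4]>60:
            X=P[l==i]; print("  obj",st[i].tolist(),X.min(0).round(3),X.max(0).round(3))
for n,(x0,y0,x1,y1) in (("scene",(200,165,345,255)),("side",(170,165,390,305))):
    c=np.load(n+".npz")["c"][y0:y1,x0:x1]
    cv2.imwrite(f"pics/c_{n}.png",cv2.resize(c,None,fx=2.7*1.0 if n=="side" else 5,fy=2.7 if n=="side" else 5,interpolation=cv2.INTER_CUBIC)[:600,:800])
E
```

```text
scene wood 211 [0.5567 0.1213 0.0783] [0.866 0.312 0.39 ] incl 23.0 az 19.8 ends [0.507 0.103 0.056] [0.588 0.133 0.092] normal [-0.12  0.89 -0.44]
 grey 975 [[0.325, 0.049, 0.004], [0.56, 0.119, 0.022], [0.612, 0.271, 0.082]]
 rim 750 ((583.930419921875, -135.87460327148438), (119.71296691894531, 164.08494567871094), 72.35601806640625) [0.05066289 0.05738098 0.05987894]
 white 573 [[0.519, -0.175, 0.018], [0.567, -0.126, 0.024], [0.672, -0.084, 0.059]]
  obj [288, 172, 42, 35, 721] [0.455 0.072 0.02 ] [0.593 0.159 0.099]
  obj [393, 179, 21, 29, 466] [0.636 0.333 0.02 ] [0.689 0.383 0.09 ]
  obj [207, 197, 48, 47, 1863] [ 0.493 -0.216  0.02 ] [ 0.677 -0.056  0.062]
  obj [284, 228, 53, 43, 1869] [ 0.731 -0.056  0.02 ] [0.827 0.065 0.08 ]
  obj [123, 239, 48, 41, 1392] [ 0.636 -0.42   0.02 ] [ 0.7   -0.317  0.089]
side wood 603 [0.5419 0.1189 0.0708] [0.872 0.238 0.428] incl 25.3 az 15.3 ends [0.504 0.109 0.052] [0.583 0.13  0.091] normal [-0.18 -0.65  0.74]
 grey 957 [[0.452, 0.073, 0.004], [0.547, 0.111, 0.039], [0.602, 0.154, 0.08]]
 rim 1809 ((585.3224487304688, -135.33633422851562), (122.73941040039062, 159.89877319335938), 72.86620330810547) [0.04963794 0.05426069 0.05597943]
 white 1509 [[0.518, -0.179, 0.013], [0.593, -0.126, 0.021], [0.664, -0.084, 0.055]]
  obj [189, 124, 22, 31, 558] [0.634 0.33  0.02 ] [0.685 0.383 0.085]
  obj [305, 154, 58, 52, 2022] [ 0.728 -0.058  0.02 ] [0.824 0.068 0.076]
  obj [180, 171, 61, 63, 1293] [0.449 0.071 0.02 ] [0.592 0.16  0.096]
  obj [272, 218, 106, 76, 4000] [ 0.492 -0.216  0.02 ] [ 0.677 -0.055  0.057]
  obj [423, 267, 72, 70, 2820] [ 0.631 -0.42   0.02 ] [ 0.696 -0.317  0.086]
```

View pics/c_side.png

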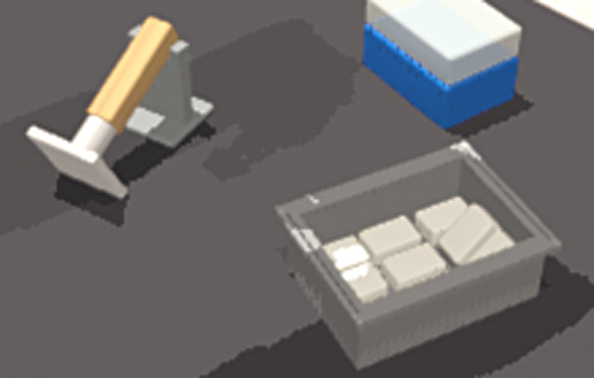

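Crop: the tamper lies plate toward the robot, its handle pointing away; leaning bricks at the far right end of the pan (centre and −y rows, crop ~(470,235) and (495,240)). I'll move above the tamper for a close look.

Emit:
{"name": "apply_moves", "arguments": {"rows": [{"xyz":[20,-5,-5],"turn":[0,0,-0.1],"grip":1},{"xyz":[40,-10,-10],"turn":[0,0,-0.2],"grip":1},{"xyz":[60,-15,-15],"turn":[0,0,-0.3],"grip":1},{"xyz":[80,-20,-20],"turn":[0,0,-0.42],"grip":1},{"xyz":[100,-25,-25],"turn":[0,0,-0.54],"grip":1},{"xyz":[119,-28,-30],"turn":[0,0,-0.66],"grip":1},{"xyz":[119,-28,-30],"turn":[0,0,-0.78],"grip":1},{"xyz":[119,-28,-30],"turn":[0,0,-0.9],"grip":1},{"xyz":[119,-28,-30],"turn":[0,0,-1.02],"grip":1},{"xyz":[119,-28,-30],"turn":[0,0,-1.14],"grip":1},{"xyz":[119,-28,-30],"turn":[0,0,-1.26],"grip":1},{"xyz":[119,-28,-30],"turn":[0,0,-1.38],"grip":1}]}}

```text
clock: 1.1
tcp_pos: [0.5467, 0.119, 0.2302]
orientation: [-0.0, 0.092, 0.996, -0.0]
wrist_force: [-0.6, 0.2, 0.6]
finger_gap: 0.0852
grip_force: 0.0
```

Emit:
{"name": "apply_moves", "arguments": {"rows": [{"xyz":[0,0,0],"turn":[0,0,-0.12],"grip":1},{"xyz":[0,0,0],"turn":[0,0,-0.24],"grip":1},{"xyz":[0,0,0],"turn":[0,0,-0.36],"grip":1},{"xyz":[0,0,0],"turn":[0,0,-0.498],"grip":1},{"xyz":[0,0,0],"turn":[0,0,-0.498],"grip":1},{"xyz":[0,0,0],"turn":[0,0,-0.498],"grip":1},{"xyz":[0,0,0],"turn":[0,0,-0.498],"grip":1}]}}

```text
clock: 1.68
tcp_pos: [0.5469, 0.119, 0.2305]
orientation: [-0.0, -0.152, 0.988, 0.0]
wrist_force: [-0.2, -0.1, 0.8]
finger_gap: 0.0852
grip_force: 0.0
```

```bash
cat >> h.py <<'E'
from scipy.spatial.transform import Rotation as Ro
def pose():
    s=env.get_state(); q=s["orientation"]; return s,s["tcp_pos"],Ro.from_quat([q[1],q[2],q[3],q[0]])
def to(p,R,label=""):
    s,t,R0=pose(); print(label,"xyz",(R0.inv().apply(np.array(p)-t)*1000).round(1),"turn",(R0.inv()*R).as_rotvec().round(3))
def down(az):  # tool z down, tool x along az (deg)
    a=np.radians(az); return Ro.from_matrix(np.array([[np.cos(a),np.sin(a),0],[np.sin(a),-np.cos(a),0],[0,0,-1]]))
E
python3 - <<'E'
from h import *
d,P=grab("wrist"); np.savez("w1.npz",c=d["color"],P=P); cv2.imwrite("pics/w1.png",d["color"])
s,t,R=pose(); print(s["clock"],t,R.as_matrix().round(3),s["joint_pos"].round(3),s["wrist_force"])
c=d["color"];hsv=cv2.cvtColor(c,cv2.COLOR_BGR2HSV)
w=(hsv[...,1]>80)&(hsv[...,2]>90)&(hsv[...,0]<30)&(P[...,2]>.03)&(P[...,2]<.12)
Q=P[w]; print(len(Q))
# top face: local frame
a=np.radians(17.6)
for it in range(4):
    h=np.array([np.cos(a),np.sin(a)]);l=np.array([-h[1],h[0]])
    U=Q[:,:2]@h; L=Q[:,:2]@l
    b=np.linspace(np.percentile(U,5),np.percentile(U,95),12); m=[]
    for i in range(11):
        k=(U>=b[i])&(U<b[i+1])
        if k.sum()>10: m.append(((b[i]+b[i+1])/2,np.percentile(L[k],2),np.percentile(L[k],98),np.median(Q[k,2])))
    m=np.array(m); f=np.polyfit(m[:,0],(m[:,1]+m[:,2])/2,1); fz=np.polyfit(m[:,0],m[:,3],1); a+=np.arctan(f[0])
print("az",np.degrees(a),"lat",m[:,1:3].round(4).tolist(),"U range",np.percentile(U,[1,99]),"incl",np.degrees(np.arctan(fz[0])),m[:,3].round(4))
E
```

```text
1.7333 [0.54692034 0.11898067 0.23052108] [[-0.954 -0.3   -0.   ]
 [-0.3    0.954 -0.   ]
 [ 0.     0.    -1.   ]] [ 0.071  0.277  0.07   1.363 -0.    -0.234] [0.1390941  0.13554245 0.2562601 ]
1015
az 66.332212119204 lat [[-0.461, -0.4087], [-0.486, -0.431], [-0.4856, -0.4609], [-0.4582, -0.4415]] U range [0.29990435 0.60041302] incl -0.24200460634216234 [0.0701 0.0838 0.0933 0.078 ]
```

View pics/w1.png

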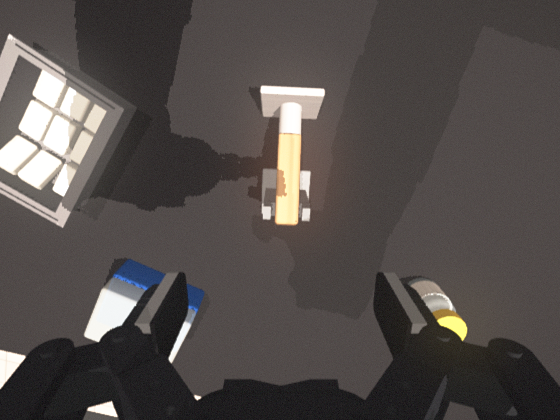

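Wrist view: handle from (290,130) down to (287,222), plate at (292,100), rest fork (287,195); pan upper left with leaning bricks at (18,155) and (40,168), third (65,178) flat.

```bash
python3 - <<'E'
from h import *
f=np.load("w1.npz");c=f["c"];P=f["P"];hsv=cv2.cvtColor(c,cv2.COLOR_BGR2HSV)
w=(hsv[...,1]>80)&(hsv[...,2]>60)&(hsv[...,0]<30)&(P[...,2]>.03)&(P[...,2]<.12)
m=np.zeros_like(w);m[90:240,255:325]=1;w&=m
Q=P[w]; d=np.linalg.svd(Q-Q.mean(0))[2][0]; d*=np.sign(d[2])
r=cv2.minAreaRect((Q[:,:2]*1000).astype(np.float32)); print(len(Q),r,"d",d,"az",np.degrees(np.arctan2(d[1],d[0])),"inc",np.degrees(np.arcsin(d[2])),Q.min(0),Q.max(0))
p=m&(hsv[...,1]<50)&(P[...,2]>.02)&(P[...,0]<.492)
X=P[p]; print("plate",len(X),cv2.minAreaRect((X[:,:2]*1000).astype(np.float32)),X.min(0),X.max(0))
# pan inside: rim from wrist + bricks
m=np.zeros_like(w);m[30:235,0:140]=1
X=P[m&(P[...,2]>.049)&(P[...,2]<.065)]; print("rim",len(X),cv2.minAreaRect((X[:,:2]*1000).astype(np.float32)),np.median(X[:,2]))
b=(m&(hsv[...,1]<60)&(hsv[...,2]>170)&(P[...,2]>.012)&(P[...,2]<.05)).astype(np.uint8)
b=cv2.erode(b,np.ones((3,3)));k,l,st,ce=cv2.connectedComponentsWithStats(b)
for i in range(1,k):
    if st[i,4]>25:
        X=P[l==i]; print(ce[i].round(),st[i,4],X.mean(0).round(4),X.min(0).round(3),X.max(0).round(3))
E
```

```text
795 ((546.1085815429688, 126.06222534179688), (94.0562515258789, 28.3010311126709), 18.75423240661621) d [0.8976243  0.21371692 0.38548111] az 13.392307386839748 inc 22.67361160067286 [0.49903035 0.1039722  0.03164155] [0.59207374 0.15031373 0.09725824]
plate 1648 ((477.1306457519531, 108.59706115722656), (35.72421646118164, 64.26300048828125), 17.450151443481445) [0.45045511 0.07328706 0.02017211] [0.49189465 0.13933455 0.06406889]
rim 5520 ((585.9994506835938, -134.50286865234375), (121.58770751953125, 159.55413818359375), 72.51019287109375) 0.056539101909829276
[49. 90.] 648 [ 0.5388 -0.1489  0.0223] [ 0.522 -0.166  0.014] [ 0.555 -0.135  0.025]
[ 74. 105.] 436 [ 0.5468 -0.1209  0.0229] [ 0.532 -0.135  0.021] [ 0.561 -0.107  0.026]
[ 47. 127.] 1561 [ 0.5797 -0.1479  0.0221] [ 0.556 -0.178  0.013] [ 0.605 -0.119  0.026]
[ 94. 119.] 263 [ 0.5546 -0.0979  0.0229] [ 0.541 -0.107  0.021] [ 0.569 -0.088  0.026]
[ 81. 146.] 286 [ 0.5908 -0.1091  0.0228] [ 0.573 -0.119  0.02 ] [ 0.61  -0.099  0.025]
[ 28. 162.] 1700 [ 0.6232 -0.1594  0.0324] [ 0.602 -0.188  0.016] [ 0.646 -0.131  0.046]
[ 64. 180.] 297 [ 0.6365 -0.1239  0.0228] [ 0.618 -0.135  0.02 ] [ 0.656 -0.114  0.025]
```

Emit:
{"name": "apply_moves", "arguments": {"rows": [{"xyz":[8,8,20],"turn":[0,0,0],"grip":1},{"xyz":[8,8,50],"turn":[0,0,0],"grip":1},{"xyz":[8,8,80],"turn":[0,0,0],"grip":1},{"xyz":[8,8,110],"turn":[0,0,0],"grip":1},{"xyz":[8,8,135],"turn":[0,0,0],"grip":1},{"xyz":[8,8,155],"turn":[0,0,0],"grip":1},{"xyz":[8,8,172],"turn":[0,0,0],"grip":1},{"xyz":[8,8,182],"turn":[0,0,0],"grip":1},{"xyz":[8,8,188],"turn":[0,0,0],"grip":1},{"xyz":[8,8,188],"turn":[0,0,0],"grip":1}]}}

```text
clock: 2.57
tcp_pos: [0.5363, 0.1241, 0.0417]
orientation: [-0.001, -0.153, 0.988, 0.0]
wrist_force: [0.2, -0.0, 0.0]
finger_gap: 0.0851
grip_force: 0.0
```

Emit:
{"name": "apply_moves", "arguments": {"rows": [{"xyz":[0,0,0],"turn":[0,0,0],"grip":0.4},{"xyz":[0,0,0],"turn":[0,0,0],"grip":0.3},{"xyz":[0,0,0],"turn":[0,0,0],"grip":0.2},{"xyz":[0,0,0],"turn":[0,0,0],"grip":0.1},{"xyz":[0,0,0],"turn":[0,0,0],"grip":0},{"xyz":[0,0,0],"turn":[0,0,0],"grip":0},{"xyz":[0,0,0],"turn":[0,0,0],"grip":0},{"xyz":[0,0,0],"turn":[0,0,0],"grip":0},{"xyz":[0,0,0],"turn":[0,0,0],"grip":0}], "force": 80}}

```text
clock: 3.32
tcp_pos: [0.5375, 0.1241, 0.0439]
orientation: [0.001, -0.153, 0.988, -0.0]
wrist_force: [-1.0, -1.7, 6.3]
finger_gap: 0.0185
grip_force: 78.0
```

```bash
python3 - <<'E'
from h import *
a=imaging.read_camera("side")["color"][120:260,150:310]; b=imaging.read_camera("wrist")["color"]
a=cv2.resize(a,(480,420),interpolation=cv2.INTER_CUBIC); cv2.imwrite("pics/g1.png",np.hstack([a,b[:,150:420]]))
s=env.get_state();print(s["finger_gap"],s["grip_force"],s["wrist_force"],s["ft_torque"],s["tcp_pos"])
E
```

```text
0.018995056715694444 78.04992780089378 [-1.67154238 -1.38209711  5.49688977] [-0.14091007  0.29705742 -0.03776785] [0.53757405 0.12410751 0.04387253]
```

View pics/g1.png

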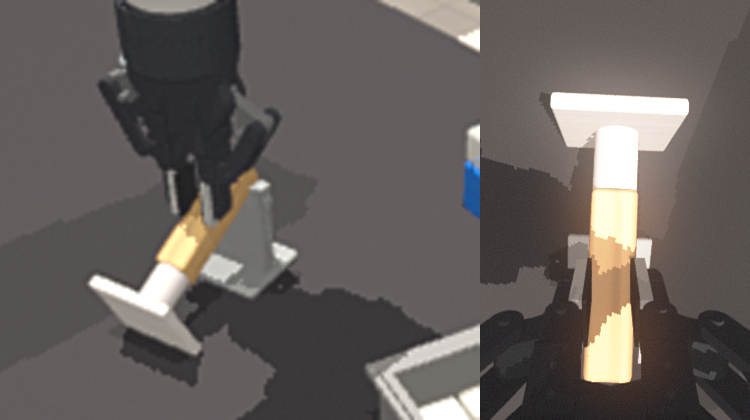

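Grip is centred on the handle's middle (left (215,205), right view handle between the pads). Lift.

Emit:
{"name": "apply_moves", "arguments": {"rows": [{"xyz":[0,0,-5],"turn":[0,0,0],"grip":0},{"xyz":[0,0,-12],"turn":[0,0,0],"grip":0},{"xyz":[0,0,-22],"turn":[0,0,0],"grip":0},{"xyz":[0,0,-36],"turn":[0,0,0],"grip":0},{"xyz":[0,0,-52],"turn":[0,0,0],"grip":0},{"xyz":[0,0,-70],"turn":[0,0,0],"grip":0},{"xyz":[0,0,-90],"turn":[0,0,0],"grip":0},{"xyz":[0,0,-110],"turn":[0,0,0],"grip":0},{"xyz":[0,0,-130],"turn":[0,0,0],"grip":0},{"xyz":[0,0,-140],"turn":[0,0,0],"grip":0},{"xyz":[0,0,-140],"turn":[0,0,0],"grip":0}]}}

```text
clock: 4.33
tcp_pos: [0.5387, 0.1244, 0.1859]
orientation: [0.003, -0.153, 0.988, -0.0]
wrist_force: [0.9, 0.1, -2.8]
finger_gap: 0.0188
grip_force: 78.9
```

```bash
python3 - <<'E'
from h import *
s,t,R=pose(); print(t,s["wrist_force"],s["finger_gap"],s["joint_pos"].round(2))
a=np.radians(27); f=np.array([np.cos(a),np.sin(a),0]); z=np.array([0,0,1.]);l=np.array([-f[1],f[0],0])
to([.50,.25,.25],down(27+180),"yaw+move")
E
```

```text
[0.53872782 0.12439161 0.18589478] [ 0.9247144   0.07241512 -2.82666146] 0.018793565832651928 [ 0.08  0.27 -0.05  1.25  0.   -0.23]
yaw+move xyz [ -1.4 131.4 -64.3] turn [-0.002  0.005 -0.164]
```

Emit:
{"name": "apply_moves", "arguments": {"rows": [{"xyz":[0,15,0],"turn":[0,0,-0.03],"grip":0},{"xyz":[0,35,0],"turn":[0,0,-0.06],"grip":0},{"xyz":[0,60,0],"turn":[0,0,-0.09],"grip":0},{"xyz":[0,85,0],"turn":[0,0,-0.12],"grip":0},{"xyz":[0,110,0],"turn":[0,0,-0.15],"grip":0},{"xyz":[0,125,0],"turn":[0,0,-0.165],"grip":0},{"xyz":[0,131,0],"turn":[0,0,-0.165],"grip":0},{"xyz":[0,131,0],"turn":[0,0,-0.165],"grip":0}]}}

```text
clock: 5.0
tcp_pos: [0.4964, 0.2499, 0.1816]
orientation: [-0.001, -0.235, 0.972, -0.0]
wrist_force: [0.5, -0.8, -2.9]
finger_gap: 0.0185
grip_force: 78.3
```

Emit:
{"name": "apply_moves", "arguments": {"rows": [{"xyz":[0,0,0],"turn":[0,-0.06,0],"grip":0},{"xyz":[-5,0,0],"turn":[0,-0.17,0],"grip":0},{"xyz":[-10,0,0],"turn":[0,-0.28,0],"grip":0},{"xyz":[-15,0,0],"turn":[0,-0.39,0],"grip":0},{"xyz":[-20,0,0],"turn":[0,-0.5,0],"grip":0},{"xyz":[-25,0,0],"turn":[0,-0.61,0],"grip":0},{"xyz":[-30,0,0],"turn":[0,-0.72,0],"grip":0},{"xyz":[-35,0,0],"turn":[0,-0.83,0],"grip":0},{"xyz":[-40,0,0],"turn":[0,-0.94,0],"grip":0},{"xyz":[-45,0,0],"turn":[0,-1.05,0],"grip":0},{"xyz":[-50,0,0],"turn":[0,-1.13,0],"grip":0},{"xyz":[-50,0,0],"turn":[0,-1.13,0],"grip":0}]}}

```text
clock: 6.0
tcp_pos: [0.5918, 0.29, 0.231]
orientation: [0.497, -0.201, 0.835, 0.12]
wrist_force: [-0.6, 0.1, -2.2]
finger_gap: 0.0187
grip_force: 80.5
```

```bash
python3 - <<'E'
from h import *
s,t,R=pose(); print(s["clock"],t,R.as_matrix().round(3).tolist(),s["wrist_force"],s["finger_gap"],s["joint_pos"].round(2))
for n in("side","scene"):
    d,P=grab(n);c=d["color"];hsv=cv2.cvtColor(c,cv2.COLOR_BGR2HSV)
    near=(np.hypot(P[...,0]-t[0],P[...,1]-t[1])<.09)&(P[...,2]>.02)
    w=near&(hsv[...,1]>80)&(hsv[...,2]>80)&(hsv[...,0]<30)
    Q=P[w]; dd=np.linalg.svd(Q-Q.mean(0))[2][0]; dd*=np.sign(dd[2]); print(n,"wood",len(Q),dd.round(3),Q.mean(0).round(3),Q.min(0).round(3),Q.max(0).round(3))
    w=near&(hsv[...,1]<50)&(hsv[...,2]>140)&(P[...,2]<t[2]-.02)
    Q=P[w]; nn=np.linalg.svd(Q-Q.mean(0))[2]; print(" plate",len(Q),nn[2].round(3),Q.min(0).round(3),Q.max(0).round(3))
    if n=="side":
        p=np.linalg.inv(np.eye(4)); q=d["camera_matrix"]@(d["view"]@np.r_[t,1])[:3]; u,v=(q[:2]/q[2]).astype(int); print(u,v)
        cv2.imwrite("pics/s1.png",cv2.resize(c[max(0,v-80):v+80,max(0,u-100):u+100],None,fx=3,fy=3,interpolation=cv2.INTER_CUBIC))
E
```

```text
6.0 [0.59181697 0.28995963 0.23096115] [[-0.425, -0.456, 0.782], [-0.216, 0.89, 0.401], [-0.879, 0.001, -0.477]] [-0.56580791  0.12442436 -2.2016835 ] 0.018668394499788063 [ 0.22 -0.11 -1.03 -0.41  0.22 -0.12]
side wood 596 [-0.316 -0.306  0.898] [0.585 0.284 0.228] [0.536 0.222 0.066] [0.667 0.366 0.296]
 plate 792 [-0.443 -0.639 -0.628] [0.53  0.238 0.02 ] [0.67  0.366 0.201]
182 88
scene wood 372 [-0.271 -0.255  0.928] [0.588 0.281 0.243] [0.568 0.265 0.068] [0.67  0.364 0.299]
 plate 375 [-0.856  0.083 -0.511] [0.529 0.241 0.02 ] [0.67  0.342 0.203]
```

View pics/s1.png

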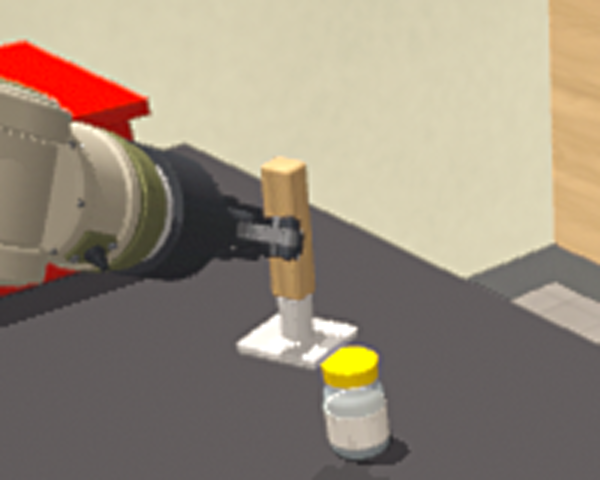

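Side view: tamper hanging nearly upright (handle (290,230)), jar nearby at (355,400) and joint 3 at its limit; I'll go further out and to the left.

```bash
cat >> h.py <<'E'
def fwd(az,el): # tool pointing along az, el deg below horizontal, tool y left
    a,e=np.radians([az,el]); f=np.array([np.cos(a),np.sin(a),0]); l=np.array([-f[1],f[0],0]); z=np.cos(e)*f-np.sin(e)*np.array([0,0,1]); return Ro.from_matrix(np.stack([np.cross(l,z),l,z],1))
def axisgoal(xy,zg,az,el,label=""):
    R=fwd(az,el); to(np.r_[xy,zg]+.019*R.as_matrix()[:,2],R,label)
E
python3 - <<'E'
from h import *
axisgoal([.52,.44],.17,40,25.3)
E
```

```text
xyz [ 47.2 169.2  52.4] turn [-0.199 -0.061 -0.104]
```

Emit:
{"name": "apply_moves", "arguments": {"rows": [{"xyz":[4,14,4],"turn":[-0.017,-0.005,-0.009],"grip":0},{"xyz":[8,28,9],"turn":[-0.034,-0.01,-0.018],"grip":0},{"xyz":[14,50,15],"turn":[-0.06,-0.02,-0.03],"grip":0},{"xyz":[20,72,22],"turn":[-0.085,-0.026,-0.045],"grip":0},{"xyz":[26,94,29],"turn":[-0.11,-0.034,-0.058],"grip":0},{"xyz":[32,116,36],"turn":[-0.137,-0.042,-0.072],"grip":0},{"xyz":[39,140,43],"turn":[-0.165,-0.05,-0.086],"grip":0},{"xyz":[44,159,49],"turn":[-0.187,-0.057,-0.098],"grip":0},{"xyz":[47,169,52],"turn":[-0.199,-0.061,-0.104],"grip":0},{"xyz":[47,169,52],"turn":[-0.199,-0.061,-0.104],"grip":0}]}}

```text
clock: 6.93
tcp_pos: [0.5453, 0.4663, 0.1699]
orientation: [0.492, -0.294, 0.799, 0.182]
wrist_force: [0.4, -0.1, -1.5]
finger_gap: 0.0188
grip_force: 81.5
```

```bash
cat >> h.py <<'E'
def tamper(n,t,rad=.09,zmin=.02):
    d,P=grab(n);c=d["color"];hsv=cv2.cvtColor(c,cv2.COLOR_BGR2HSV)
    near=(np.hypot(P[...,0]-t[0],P[...,1]-t[1])<rad)&(P[...,2]>zmin)
    w=near&(hsv[...,1]>80)&(hsv[...,2]>80)&(hsv[...,0]<30)
    Q=P[w]; ax=np.linalg.svd(Q-Q.mean(0))[2][0]; ax*=np.sign(ax[2]); print(n,"wood",len(Q),ax.round(3),Q.mean(0).round(3),Q.min(0).round(3),Q.max(0).round(3))
    return d,P,near,hsv
E
python3 - <<'E'
from h import *
s,t,R=pose(); print(s["clock"],t,R.as_matrix().round(3).tolist(),s["wrist_force"],s["finger_gap"],s["joint_pos"].round(3))
axisgoal([.52,.44],.17,40,25.3)
for n in("side","scene"):
    d,P,near,hsv=tamper(n,t)
    w=near&(hsv[...,1]<50)&(hsv[...,2]>140)&(P[...,2]<t[2]-.05)
    Q=P[w]; nn=np.linalg.svd(Q-Q.mean(0))[2]; print(" plate",len(Q),nn[2].round(3),Q.min(0).round(3),Q.max(0).round(3))
E
```

```text
6.9333 [0.54533119 0.46633258 0.16986055] [[-0.342, -0.649, 0.68], [-0.29, 0.761, 0.58], [-0.894, 0.001, -0.449]] [ 0.43395469 -0.06154893 -1.54681778] 0.018841770963631224 [ 0.518  0.173 -1.027 -0.727  0.168 -0.084]
 xyz [ 15.7  -3.8 -13.6] turn [ 0.007 -0.024  0.002]
side wood 380 [0.073 0.005 0.997] [0.529 0.446 0.194] [0.494 0.388 0.139] [0.553 0.469 0.234]
 plate 349 [ 0.033 -0.038  0.999] [0.484 0.411 0.098] [0.569 0.498 0.12 ]
scene wood 256 [0.059 0.    0.998] [0.541 0.448 0.191] [0.525 0.436 0.14 ] [0.553 0.47  0.238]
 plate 214 [ 0.086 -0.028  0.996] [0.483 0.411 0.1  ] [0.573 0.496 0.119]
```

```bash
python3 - <<'E'
from h import *
axisgoal([.56,.48],.105,40,25); axisgoal([.56,.48],.085,40,25)
E
```

```text
xyz [50.2  2.9 66.6] turn [ 0.004 -0.027  0.002]
 xyz [68.1  2.9 75.6] turn [ 0.004 -0.027  0.002]
```

Emit:
{"name": "apply_moves", "arguments": {"rows": [{"xyz":[5,0,6],"turn":[0,-0.005,0],"grip":0},{"xyz":[12,1,16],"turn":[0,-0.01,0],"grip":0},{"xyz":[20,1,27],"turn":[0,-0.015,0],"grip":0},{"xyz":[30,2,40],"turn":[0,-0.02,0],"grip":0},{"xyz":[40,3,53],"turn":[0,-0.027,0],"grip":0},{"xyz":[50,3,66],"turn":[0,-0.027,0],"grip":0},{"xyz":[55,3,69],"turn":[0,-0.027,0],"grip":0},{"xyz":[60,3,71],"turn":[0,-0.027,0],"grip":0},{"xyz":[60,3,71],"turn":[0,-0.027,0],"grip":0}]}}

```text
clock: 7.78
tcp_pos: [0.574, 0.4903, 0.0867]
orientation: [0.504, -0.29, 0.792, 0.185]
wrist_force: [-0.6, 0.3, -2.0]
finger_gap: 0.0187
grip_force: 81.6
```

```bash
python3 - <<'E'
from h import *
s,t,R=pose(); print(s["clock"],t,R.as_matrix().round(3).tolist(),s["wrist_force"],s["finger_gap"],s["joint_pos"].round(3))
axisgoal([.56,.48],.085,40,25)
for n in("side","scene"):
    d,P,near,hsv=tamper(n,t)
    w=near&(hsv[...,1]<50)&(hsv[...,2]>140)&(P[...,2]<t[2]-.05)
    Q=P[w]; nn=np.linalg.svd(Q-Q.mean(0))[2]; print(" plate",len(Q),nn[2].round(3),Q.min(0).round(3),Q.max(0).round(3))
E
```

```text
7.7833 [0.57404501 0.49034992 0.08665057] [[-0.323, -0.645, 0.692], [-0.272, 0.764, 0.585], [-0.906, 0.0, -0.423]] [-0.57163063  0.30451667 -1.99674565] 0.018696321054758238 [ 0.534  0.484 -1.027 -1.069  0.152 -0.071]
 xyz [8.9 1.1 3.9] turn [ 0.003 -0.     0.001]
side wood 300 [ 0.067 -0.007  0.998] [0.557 0.47  0.114] [0.521 0.419 0.055] [0.578 0.492 0.15 ]
 plate 268 [ 0.016 -0.003  1.   ] [0.514 0.435 0.02 ] [0.598 0.525 0.036]
scene wood 236 [0.029 0.018 0.999] [0.568 0.473 0.108] [0.551 0.447 0.023] [0.579 0.494 0.156]
 plate 192 [-0.055  0.006 -0.998] [0.514 0.438 0.02 ] [0.599 0.522 0.036]
```

Emit:
{"name": "apply_moves", "arguments": {"rows": [{"xyz":[3.6,0,1.7],"turn":[0,0,0],"grip":0},{"xyz":[7.2,0,3.4],"turn":[0,0,0],"grip":0},{"xyz":[10.8,0,5.1],"turn":[0,0,0],"grip":0},{"xyz":[12.7,0,5.9],"turn":[0,0,0],"grip":0},{"xyz":[14.5,0,6.8],"turn":[0,0,0],"grip":0},{"xyz":[14.5,0,6.8],"turn":[0,0,0],"grip":0}]}}

```text
clock: 8.38
tcp_pos: [0.5759, 0.4931, 0.0727]
orientation: [0.506, -0.29, 0.791, 0.185]
wrist_force: [-2.6, -1.0, 1.8]
finger_gap: 0.0186
grip_force: 82.6
```

Emit:
{"name": "apply_moves", "arguments": {"rows": [{"xyz":[0.9,0,0.4],"turn":[0,0,0],"grip":0},{"xyz":[1.8,0,0.8],"turn":[0,0,0],"grip":0},{"xyz":[1.8,0,0.8],"turn":[0,0,0],"grip":0}]}}

```text
clock: 8.63
tcp_pos: [0.5763, 0.4939, 0.0729]
orientation: [0.507, -0.29, 0.79, 0.186]
wrist_force: [-3.6, -1.0, 7.8]
finger_gap: 0.0186
grip_force: 83.5
```

Emit:
{"name": "apply_moves", "arguments": {"rows": [{"xyz":[-0.9,0,-0.4],"turn":[0,0,0],"grip":0},{"xyz":[-0.9,0,-0.4],"turn":[0,0,0],"grip":0.3},{"xyz":[-0.9,0,-0.4],"turn":[0,0,0],"grip":0.4},{"xyz":[-0.9,0,-0.4],"turn":[0,0,0],"grip":0.5},{"xyz":[-0.9,0,-0.4],"turn":[0,0,0],"grip":0.6},{"xyz":[-0.9,0,-0.4],"turn":[0,0,0],"grip":0.6},{"xyz":[-0.9,0,-0.4],"turn":[0,0,0],"grip":0.6}], "force": 40}}

```text
clock: 9.22
tcp_pos: [0.5755, 0.4922, 0.0704]
orientation: [0.504, -0.29, 0.792, 0.185]
wrist_force: [-0.1, 0.6, -0.2]
finger_gap: 0.0513
grip_force: 0.0
```

```bash
python3 - <<'E'
from h import *
s,t,R=pose(); print(s["clock"],t,R.as_matrix().round(3).tolist(),s["wrist_force"],s["finger_gap"],s["joint_pos"].round(3))
for n in("side","scene"):
    d,P,near,hsv=tamper(n,t)
    if n=="side": 
        q=d["camera_matrix"]@(d["view"]@np.r_[t,1])[:3]; u,v=(q[:2]/q[2]).astype(int)
        cv2.imwrite("pics/s2.png",cv2.resize(d["color"][max(0,v-70):v+70,max(0,u-90):u+90],None,fx=3,fy=3))
E
```

```text
9.2167 [0.57552654 0.49223853 0.07039043] [[-0.323, -0.646, 0.692], [-0.273, 0.764, 0.585], [-0.906, 0.0, -0.423]] [-0.09402989  0.59862125 -0.21641989] 0.051349019115167184 [ 0.535  0.535 -1.027 -1.12   0.151 -0.071]
side wood 268 [0.035 0.041 0.999] [0.555 0.474 0.101] [0.542 0.422 0.04 ] [0.573 0.495 0.134]
scene wood 235 [-0.015  0.027  1.   ] [0.565 0.475 0.092] [0.547 0.464 0.043] [0.576 0.499 0.139]
```

View pics/s2.png

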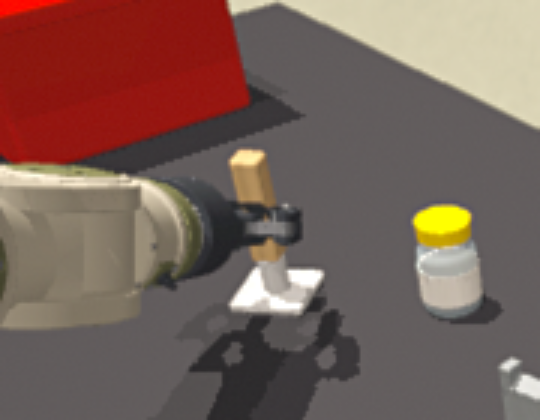

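Side view: the tamper stands upright alone on its plate at (275,290), fingers open around the handle (265,225). Now I swing the gripper up around the handle to point down.

Emit:
{"name": "apply_moves", "arguments": {"rows": [{"xyz":[-1,0,-1],"turn":[0,0,0],"grip":1},{"xyz":[-3,0,-3],"turn":[0,0.08,0],"grip":1},{"xyz":[-5,0,-6],"turn":[0,0.18,0],"grip":1},{"xyz":[-7,0,-9],"turn":[0,0.29,0],"grip":1},{"xyz":[-8,0,-12],"turn":[0,0.4,0],"grip":1},{"xyz":[-9,0,-15],"turn":[0,0.51,0],"grip":1},{"xyz":[-10,0,-18],"turn":[0,0.62,0],"grip":1},{"xyz":[-11,0,-20],"turn":[0,0.73,0],"grip":1},{"xyz":[-11,0,-22],"turn":[0,0.84,0],"grip":1},{"xyz":[-11,0,-24],"turn":[0,0.95,0],"grip":1},{"xyz":[-11,0,-25],"turn":[0,1.06,0],"grip":1},{"xyz":[-11,0,-25],"turn":[0,1.134,0],"grip":1}]}}

```text
clock: 10.32
tcp_pos: [0.5621, 0.481, 0.0933]
orientation: [0.094, -0.342, 0.934, 0.035]
wrist_force: [2.1, 1.8, -0.3]
finger_gap: 0.0852
grip_force: 0.0
```

Emit:
{"name": "apply_moves", "arguments": {"rows": [{"xyz":[0,0,0],"turn":[0,0,0],"grip":1},{"xyz":[0,0,0],"turn":[0,0,0],"grip":1}]}}

```text
clock: 10.48
tcp_pos: [0.564, 0.4824, 0.0897]
orientation: [0.096, -0.342, 0.934, 0.035]
wrist_force: [0.5, -0.0, -1.1]
finger_gap: 0.0853
grip_force: 0.0
```

```bash
python3 - <<'E'
from h import *
s,t,R=pose(); print(s["clock"],t,R.as_matrix().round(3).tolist(),s["wrist_force"],s["finger_gap"],s["joint_pos"].round(3))
to([.562,.481,.091],down(220))
for n in("side","scene"):
    d,P,near,hsv=tamper(n,[.562,.481])
    if n=="side": 
        q=d["camera_matrix"]@(d["view"]@np.r_[t,1])[:3]; u,v=(q[:2]/q[2]).astype(int)
        cv2.imwrite("pics/s3.png",np.hstack([cv2.resize(d["color"][max(0,v-70):v+70,max(0,u-70):u+70],(420,420)),grab("wrist")[0]["color"][:,90:470]]))
E
```

```text
10.4833 [0.56404365 0.48238805 0.08973386] [[-0.748, -0.645, 0.155], [-0.632, 0.764, 0.132], [-0.204, 0.001, -0.979]] [ 0.49038473 -0.00800086 -1.12569475] 0.08530442700412981 [ 0.589  0.506  0.036  0.897  0.024 -0.11 ]
 xyz [ 2.1  0.3 -1.7] turn [0.001 0.205 0.003]
side wood 560 [-0.195 -0.17   0.966] [0.544 0.465 0.141] [0.485 0.405 0.04 ] [0.574 0.521 0.357]
scene wood 243 [-0.033 -0.06   0.998] [0.565 0.475 0.109] [0.537 0.436 0.041] [0.578 0.499 0.449]
```

View pics/s3.png

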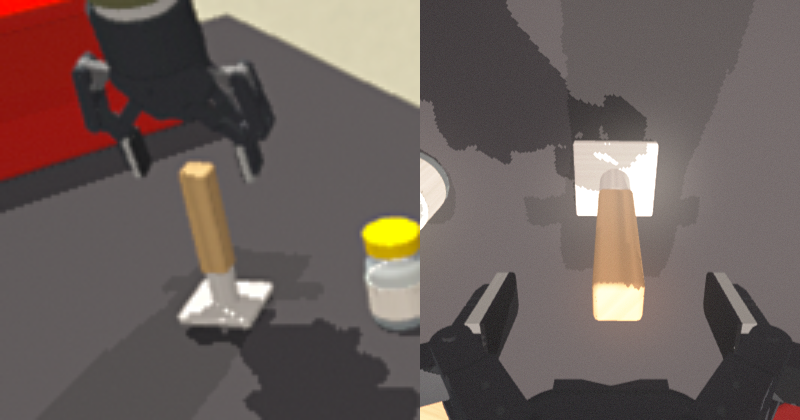

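Left: tamper upright at (215,280), gripper above straddling; right: handle top at (618,300) between pads, centred. Finish the turn, then check depth.

Emit:
{"name": "apply_moves", "arguments": {"rows": [{"xyz":[0,0,0],"turn":[0,0.08,0],"grip":1},{"xyz":[2,0,-2],"turn":[0,0.16,0],"grip":1},{"xyz":[2,0,-2],"turn":[0,0.205,0],"grip":1},{"xyz":[2,0,-2],"turn":[0,0.205,0],"grip":1},{"xyz":[2,0,-2],"turn":[0,0.205,0],"grip":1}]}}

```text
clock: 11.05
tcp_pos: [0.56, 0.4793, 0.0916]
orientation: [-0.0, -0.344, 0.939, 0.0]
wrist_force: [-0.8, 1.0, -1.0]
finger_gap: 0.0854
grip_force: 0.0
```

```bash
python3 - <<'E'
from h import *
s,t,R=pose(); print(s["clock"],t,R.as_matrix().round(3).tolist(),s["wrist_force"])
d,P=grab("wrist");c=d["color"];hsv=cv2.cvtColor(c,cv2.COLOR_BGR2HSV)
w=(hsv[...,1]>70)&(hsv[...,2]>80)&(hsv[...,0]<30)&(np.hypot(P[...,0]-t[0],P[...,1]-t[1])<.06)
Q=P[w];zt=np.percentile(Q[:,2],98);T=Q[abs(Q[:,2]-zt)<.004]
print(len(Q),"top z",zt,"top",cv2.minAreaRect((T[:,:2]*1000).astype(np.float32)),len(T))
for r in (260,275,290,305):
    for cc in (70,90,110,130,150,170,190,390,410): pass
F=P[(P[...,2]>.06)&(P[...,2]<.2)&~w]; L=(F-t)@R.as_matrix()
for sgn in(-1,1):
    k=(L[:,1]*sgn>.02)&(L[:,1]*sgn<.07)&(abs(L[:,0])<.03); print("finger",k.sum(),np.percentile(L[k],[2,50,98],axis=0).round(3).tolist())
E
```

```text
11.05 [0.5600334  0.47934229 0.09161063] [[-0.764, -0.645, -0.001], [-0.645, 0.764, 0.0], [0.001, 0.001, -1.0]] [-0.75744584  1.03295833 -0.98891679]
4614 top z 0.136484501844492 top ((559.1089477539062, 482.4055480957031), (24.137710571289062, 23.836721420288086), 39.081634521484375) 2119
finger 11060 [[-0.009, -0.069, -0.108], [0.008, -0.053, -0.096], [0.016, -0.032, -0.051]]
finger 11145 [[-0.009, 0.032, -0.108], [0.008, 0.052, -0.096], [0.016, 0.069, -0.051]]
```

Emit:
{"name": "apply_moves", "arguments": {"rows": [{"xyz":[-1,3,0],"turn":[0,0,0.016],"grip":1},{"xyz":[-1,3,0],"turn":[0,0,0.016],"grip":0.5},{"xyz":[-1,3,0],"turn":[0,0,0.016],"grip":0.3},{"xyz":[-1,3,0],"turn":[0,0,0.016],"grip":0.2},{"xyz":[-1,3,0],"turn":[0,0,0.016],"grip":0.1},{"xyz":[-1,3,0],"turn":[0,0,0.016],"grip":0},{"xyz":[-1,3,0],"turn":[0,0,0.016],"grip":0},{"xyz":[-1,3,0],"turn":[0,0,0.016],"grip":0},{"xyz":[-1,3,0],"turn":[0,0,0.016],"grip":0}], "force": 110}}

```text
clock: 11.85
tcp_pos: [0.5596, 0.483, 0.093]
orientation: [-0.0, -0.336, 0.942, 0.0]
wrist_force: [-0.8, 1.5, 4.6]
finger_gap: 0.0207
grip_force: 109.9
```

Emit:
{"name": "apply_moves", "arguments": {"rows": [{"xyz":[0,0,-5],"turn":[0,0,0],"grip":0},{"xyz":[0,0,-15],"turn":[0,0,0],"grip":0},{"xyz":[0,0,-30],"turn":[0,0,0],"grip":0},{"xyz":[0,0,-50],"turn":[0,0,0],"grip":0},{"xyz":[0,0,-75],"turn":[0,0,0],"grip":0},{"xyz":[0,0,-100],"turn":[0,0,0],"grip":0},{"xyz":[0,0,-110],"turn":[0,0,0],"grip":0},{"xyz":[0,0,-110],"turn":[0,0,0],"grip":0},{"xyz":[0,0,-110],"turn":[0,0,0],"grip":0}]}}

```text
clock: 12.6
tcp_pos: [0.5598, 0.4827, 0.2027]
orientation: [-0.0, -0.336, 0.942, 0.0]
wrist_force: [-1.1, 0.6, -2.9]
finger_gap: 0.0204
grip_force: 109.3
```

```bash
python3 - <<'E'
from h import *
s,t,R=pose(); print(s["clock"],t,s["wrist_force"],s["ft_torque"],s["finger_gap"],s["grip_force"],s["joint_pos"].round(2))
a=np.radians(-17.5);ux=np.array([np.cos(a),np.sin(a)]);uy=np.array([-ux[1],ux[0]])
c=np.array([.5855,-.1352])
for az in(162.5,72.5+180): to(np.r_[c+.025*ux-.010*uy,.26],down(az),az)
for n in("side",):
    d,P,near,hsv=tamper(n,t,zmin=.06)
    w=near&(hsv[...,1]<50)&(hsv[...,2]>140)&(P[...,2]<t[2]-.05)
    Q=P[w]; nn=np.linalg.svd(Q-Q.mean(0))[2]; print(" plate",len(Q),nn[2].round(3),Q.min(0).round(3),Q.max(0).round(3))
E
```

```text
12.6 [0.55983813 0.48266051 0.20274919] [-1.0507274   0.56800098 -2.91780077] [-0.01746219  0.01046069  0.0096417 ] 0.020402555331781713 109.30154800415039 [ 0.6   0.67  0.63  1.52  0.   -0.08]
162.5 xyz [ 366.  -520.9  -57.1] turn [-0.    -0.001  0.991]
252.5 xyz [ 366.  -520.9  -57.1] turn [ 0.001 -0.001 -0.58 ]
side wood 532 [-0.097  0.175  0.98 ] [0.554 0.476 0.206] [0.51  0.462 0.15 ] [0.584 0.537 0.332]
 plate 404 [ 0.041  0.06  -0.997] [0.516 0.436 0.108] [0.602 0.523 0.15 ]
```

```bash
cat >> h.py <<'E'
A=np.radians(-17.45);UX=np.array([np.cos(A),np.sin(A)]);UY=np.array([-UX[1],UX[0]]);C=np.array([.5853,-.1352])
def topan(P): return np.stack([(P[...,:2]-C)@UX,(P[...,:2]-C)@UY,P[...,2]],-1)
def pan(x,y,zb,label=""): to(np.r_[C+x*UX+y*UY,zb+.093],down(252.55),label)
def walls(Q): # inner wall position from low-lying points
    pass
def rows(P,hsv,m=None):
    Q=topan(P); w=(hsv[...,1]<60)&(hsv[...,2]>120)&(abs(Q[...,0])<.068)&(abs(Q[...,1])<.047)&(Q[...,2]>.012)
    for x in(-.043,0,.043):
        for y in(-.028,0,.028):
            k=w&(abs(Q[...,0]-x)<.014)&(abs(Q[...,1]-y)<.008)
            if k.sum()>8:
                X=Q[k]; p=np.linalg.lstsq(np.c_[X[:,:2],np.ones(len(X))],X[:,2],rcond=None)[0]
                print((x,y),k.sum(),"z10/50/90",np.percentile(X[:,2],[10,50,90]).round(4),"slope deg",np.degrees(np.arctan(p[:2])).round(1))
            else: print((x,y),"few")
E
python3 - <<'E'
from h import *
f=np.load("w1.npz");P=f["P"];hsv=cv2.cvtColor(f["c"],cv2.COLOR_BGR2HSV)
rows(P,hsv)
Q=topan(P); w=(hsv[...,1]<60)&(hsv[...,2]>120)&(abs(Q[...,0])<.066)&(abs(Q[...,1])<.046)
k=w&(Q[...,2]>.041)&(Q[...,0]>.03); print("ridge",np.percentile(Q[k],[5,50,95],axis=0).round(4).tolist())
pan(.027,-.010,.12,"above")
E
```

```text
(-0.043, -0.028) 373 z10/50/90 [0.022  0.0229 0.0239] slope deg [-0.1  0.1]
(-0.043, 0) 360 z10/50/90 [0.0218 0.0229 0.0239] slope deg [0.  0.3]
(-0.043, 0.028) 290 z10/50/90 [0.022  0.0229 0.024 ] slope deg [-0.4  1.8]
(0, -0.028) 358 z10/50/90 [0.0219 0.0229 0.0238] slope deg [-0.  -0.5]
(0, 0) 349 z10/50/90 [0.0218 0.0228 0.024 ] slope deg [ 0.2 -0.4]
(0, 0.028) 272 z10/50/90 [0.0217 0.0229 0.0239] slope deg [-0.2  1.4]
(0.043, -0.028) 510 z10/50/90 [0.0227 0.0325 0.042 ] slope deg [42.   0.3]
(0.043, 0) 507 z10/50/90 [0.023  0.0331 0.0428] slope deg [42.   0.9]
(0.043, 0.028) 263 z10/50/90 [0.0217 0.0228 0.0238] slope deg [0.3 1.2]
ridge [[0.0512, -0.0303, 0.0412], [0.0547, -0.0062, 0.0428], [0.0591, 0.0119, 0.0447]]
above xyz [ 364.3 -522.5  -10.8] turn [ 0.001 -0.003 -0.581]
```

Emit:
{"name": "apply_moves", "arguments": {"rows": [{"xyz":[3,-5,-12],"turn":[0,0,0],"grip":0},{"xyz":[10,-14,-28],"turn":[0,0,0],"grip":0},{"xyz":[20,-29,-42],"turn":[0,0,0],"grip":0},{"xyz":[35,-50,-50],"turn":[0,0,0],"grip":0},{"xyz":[53,-76,-50],"turn":[0,0,0],"grip":0},{"xyz":[73,-105,-50],"turn":[0,0,0],"grip":0},{"xyz":[93,-134,-50],"turn":[0,0,0],"grip":0},{"xyz":[113,-163,-50],"turn":[0,0,0],"grip":0},{"xyz":[133,-192,-50],"turn":[0,0,0],"grip":0},{"xyz":[153,-220,-50],"turn":[0,0,0],"grip":0},{"xyz":[173,-249,-50],"turn":[0,0,0],"grip":0},{"xyz":[193,-278,-50],"turn":[0,0,0],"grip":0}]}}

```text
clock: 13.65
tcp_pos: [0.5852, 0.1426, 0.2519]
orientation: [-0.002, -0.336, 0.942, -0.0]
wrist_force: [0.5, 1.0, -1.9]
finger_gap: 0.0211
grip_force: 109.2
```

Emit:
{"name": "apply_moves", "arguments": {"rows": [{"xyz":[20,-29,0],"turn":[0,0,-0.03],"grip":0},{"xyz":[40,-57,0],"turn":[0,0,-0.08],"grip":0},{"xyz":[60,-86,0],"turn":[0,0,-0.14],"grip":0},{"xyz":[80,-115,0],"turn":[0,0,-0.2],"grip":0},{"xyz":[100,-143,0],"turn":[0,0,-0.26],"grip":0},{"xyz":[118,-169,0],"turn":[0,0,-0.32],"grip":0},{"xyz":[134,-192,0],"turn":[0,0,-0.38],"grip":0},{"xyz":[148,-211,0],"turn":[0,0,-0.44],"grip":0},{"xyz":[159,-227,0],"turn":[0,0,-0.5],"grip":0},{"xyz":[166,-238,0],"turn":[0,0,-0.55],"grip":0},{"xyz":[171,-244,0],"turn":[0,0,-0.58],"grip":0},{"xyz":[171,-244,0],"turn":[0,0,-0.581],"grip":0}]}}

```text
clock: 14.65
tcp_pos: [0.6071, -0.1545, 0.2516]
orientation: [-0.002, -0.591, 0.807, 0.001]
wrist_force: [0.4, -0.5, -2.2]
finger_gap: 0.0208
grip_force: 109.2
```

Emit:
{"name": "apply_moves", "arguments": {"rows": [{"xyz":[0,0,0],"turn":[0,0,0],"grip":0},{"xyz":[0,0,0],"turn":[0,0,0],"grip":0}]}}

```text
clock: 14.82
tcp_pos: [0.6077, -0.1516, 0.2524]
orientation: [-0.001, -0.591, 0.806, 0.001]
wrist_force: [0.0, 0.0, -1.7]
finger_gap: 0.0207
grip_force: 109.2
```

```bash
python3 - <<'E'
from h import *
s,t,R=pose(); print(s["clock"],t,s["wrist_force"],s["finger_gap"],s["joint_pos"].round(2))
pan(.027,-.010,.070,"above")
for n in("side","scene"):
    d,P,near,hsv=tamper(n,t,zmin=.1)
    w=near&(hsv[...,1]<50)&(hsv[...,2]>130)&(P[...,2]<t[2]-.05)
    Q=P[w]; r=cv2.minAreaRect((Q[:,:2]*1000).astype(np.float32)); print(" plate",len(Q),r,Q.min(0).round(3),Q.max(0).round(3),"off from tcp",(np.array(r[0])/1000-t[:2]).round(4))
E
```

```text
14.8167 [ 0.60765934 -0.15159721  0.25237824] [ 0.02363186  0.04505534 -1.71050889] 0.020732894491586863 [-0.37  0.42  0.32  1.48 -0.   -1.64]
above xyz [ 1.  -1.  89.4] turn [ 0.002 -0.001 -0.001]
side wood 1946 [-0.066 -0.061  0.996] [ 0.596 -0.164  0.355] [ 0.551 -0.191  0.2  ] [ 0.67  -0.116  0.491]
 plate 988 ((607.0050048828125, -152.58834838867188), (65.33180236816406, 65.18563842773438), 71.83660125732422) [ 0.568 -0.192  0.158] [ 0.642 -0.114  0.199] off from tcp [-0.0007 -0.001 ]
scene wood 334 [ 0.04  -0.023  0.999] [ 0.617 -0.154  0.248] [ 0.6   -0.189  0.198] [ 0.652 -0.129  0.576]
 plate 434 ((608.0808715820312, -152.2311248779297), (63.30500030517578, 65.97635650634766), 73.62870025634766) [ 0.571 -0.191  0.16 ] [ 0.647 -0.114  0.201] off from tcp [ 0.0004 -0.0006]
```

Emit:
{"name": "apply_moves", "arguments": {"rows": [{"xyz":[1,-1,8],"turn":[0,0,0],"grip":0},{"xyz":[1,-1,22],"turn":[0,0,0],"grip":0},{"xyz":[1,-1,40],"turn":[0,0,0],"grip":0},{"xyz":[1,-1,58],"turn":[0,0,0],"grip":0},{"xyz":[1,-1,75],"turn":[0,0,0],"grip":0},{"xyz":[1,-1,88],"turn":[0,0,0],"grip":0},{"xyz":[1,-1,97],"turn":[0,0,0],"grip":0},{"xyz":[1,-1,103],"turn":[0,0,0],"grip":0},{"xyz":[1,-1,107],"turn":[0,0,0],"grip":0},{"xyz":[1,-1,109],"turn":[0,0,0],"grip":0},{"xyz":[1,-1,109],"turn":[0,0,0],"grip":0}]}}

```text
clock: 15.83
tcp_pos: [0.6089, -0.1532, 0.1438]
orientation: [-0.001, -0.592, 0.806, 0.0]
wrist_force: [-1.0, -0.1, -2.1]
finger_gap: 0.0212
grip_force: 109.2
```

```bash
python3 - <<'E'
from h import *
s,t,R=pose(); print(s["clock"],t,s["wrist_force"],s["ft_torque"],topan(t)*1000,"zb",t[2]-.093)
pan(.034,-.010,.022,"end")
d,P,near,hsv=tamper("side",t,zmin=.03)
c=d["color"];q=d["camera_matrix"]@(d["view"]@np.r_[C,.05,1])[:3];u,v=(q[:2]/q[2]).astype(int)
cv2.imwrite("pics/p1.png",cv2.resize(c[v-70:v+70,u-90:u+90],None,fx=4,fy=4,interpolation=cv2.INTER_CUBIC))
E
```

```text
15.8333 [ 0.6089253  -0.15319778  0.14377458] [-0.95632216 -0.05988303 -2.13585694] [-0.03162294  0.01346095  0.06894621] [ 27.93509855 -10.084906   143.77457585] zb 0.05077457584516601
end xyz [-0.1 -6.1 28.8] turn [ 0.001 -0.001  0.   ]
side wood 1832 [-0.078 -0.03   0.996] [ 0.592 -0.166  0.29 ] [ 0.554 -0.209  0.041] [ 0.671 -0.102  0.492]
```

View pics/p1.png

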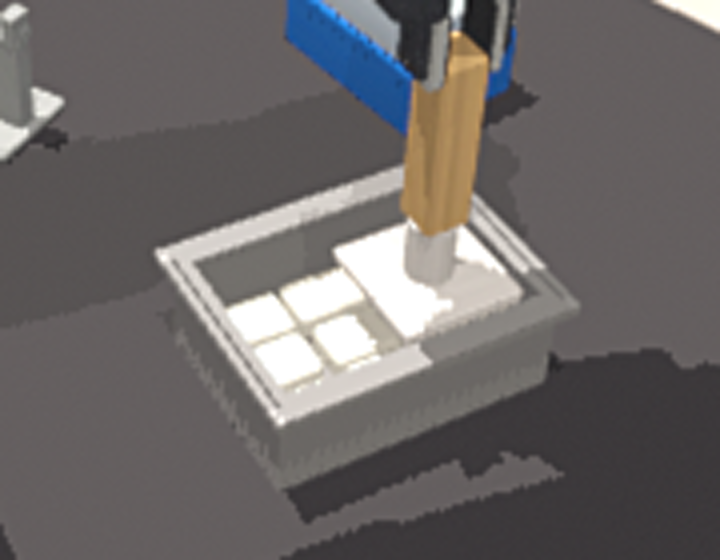

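Picture: plate inside the pan's far-right end above the leaning bricks, at (430,280), aligned with the walls. Begin the slow stroke.

Emit:
{"name": "apply_moves", "arguments": {"rows": [{"xyz":[0,1,1.5],"turn":[0,0,0],"grip":0},{"xyz":[0,1,3],"turn":[0,0,0],"grip":0},{"xyz":[0,1,4.5],"turn":[0,0,0],"grip":0},{"xyz":[0,0.5,5.5],"turn":[0,0,0],"grip":0},{"xyz":[0,0,6.5],"turn":[0,0,0],"grip":0},{"xyz":[0,-0.5,7.5],"turn":[0,0,0],"grip":0}]}}

```text
clock: 16.38
tcp_pos: [0.6092, -0.1534, 0.1369]
orientation: [-0.001, -0.592, 0.806, 0.0]
wrist_force: [-3.4, 1.4, 9.3]
finger_gap: 0.0208
grip_force: 110.6
```

Emit:
{"name": "apply_moves", "arguments": {"rows": [{"xyz":[0,-0.5,1],"turn":[0,0,0],"grip":0},{"xyz":[0,-1,2],"turn":[0,0,0],"grip":0},{"xyz":[0,-1.5,3],"turn":[0,0,0],"grip":0}]}}

```text
clock: 16.63
tcp_pos: [0.6114, -0.1541, 0.1353]
orientation: [-0.0, -0.592, 0.806, -0.001]
wrist_force: [-0.4, -0.4, -0.1]
finger_gap: 0.021
grip_force: 109.5
```

Emit:
{"name": "apply_moves", "arguments": {"rows": [{"xyz":[0,-0.3,1],"turn":[0,0,0],"grip":0},{"xyz":[0,-0.6,2],"turn":[0,0,0],"grip":0},{"xyz":[0,-0.9,3],"turn":[0,0,0],"grip":0},{"xyz":[0,-1.2,4],"turn":[0,0,0],"grip":0}]}}

```text
clock: 16.97
tcp_pos: [0.6114, -0.1541, 0.1283]
orientation: [-0.001, -0.592, 0.806, 0.001]
wrist_force: [0.1, 0.3, -2.1]
finger_gap: 0.0208
grip_force: 109.2
```

Emit:
{"name": "apply_moves", "arguments": {"rows": [{"xyz":[0,-0.3,1],"turn":[0,0,0],"grip":0},{"xyz":[0,-0.6,2],"turn":[0,0,0],"grip":0},{"xyz":[0,-0.9,3],"turn":[0,0,0],"grip":0},{"xyz":[0,-1.2,4],"turn":[0,0,0],"grip":0}]}}

```text
clock: 17.3
tcp_pos: [0.6128, -0.1545, 0.1249]
orientation: [-0.001, -0.592, 0.806, 0.0]
wrist_force: [-0.6, -0.0, -1.9]
finger_gap: 0.021
grip_force: 109.2
```

Emit:
{"name": "apply_moves", "arguments": {"rows": [{"xyz":[0,0,0],"turn":[0,0,0],"grip":0}]}}

```text
clock: 17.38
tcp_pos: [0.6128, -0.1545, 0.1247]
orientation: [-0.001, -0.592, 0.806, 0.0]
wrist_force: [-0.5, 0.4, -2.2]
finger_gap: 0.0208
grip_force: 109.2
```

Emit:
{"name": "apply_moves", "arguments": {"rows": [{"xyz":[0,-0.3,1],"turn":[0,0,0],"grip":0},{"xyz":[0,-0.5,2],"turn":[0,0,0],"grip":0},{"xyz":[0,-0.7,3],"turn":[0,0,0],"grip":0},{"xyz":[0,-1,4],"turn":[0,0,0],"grip":0},{"xyz":[0,-1,5],"turn":[0,0,0],"grip":0}]}}

```text
clock: 17.8
tcp_pos: [0.6139, -0.1549, 0.1201]
orientation: [-0.001, -0.592, 0.806, 0.0]
wrist_force: [-0.5, 0.6, -2.1]
finger_gap: 0.0209
grip_force: 109.2
```

Emit:
{"name": "apply_moves", "arguments": {"rows": [{"xyz":[0,0,0.8],"turn":[0,0,0],"grip":0},{"xyz":[0,0,1.6],"turn":[0,0,0],"grip":0},{"xyz":[0,0,2.4],"turn":[0,0,0],"grip":0},{"xyz":[0,0,3.2],"turn":[0,0,0],"grip":0}]}}

```text
clock: 18.13
tcp_pos: [0.6138, -0.1549, 0.1169]
orientation: [-0.001, -0.592, 0.806, 0.0]
wrist_force: [-1.1, 0.1, -2.8]
finger_gap: 0.0209
grip_force: 109.2
```

Emit:
{"name": "apply_moves", "arguments": {"rows": [{"xyz":[0,0,0.7],"turn":[0,0,0],"grip":0},{"xyz":[0,0,1.4],"turn":[0,0,0],"grip":0},{"xyz":[0,0,1.4],"turn":[0,0,0],"grip":0}]}}

```text
clock: 18.38
tcp_pos: [0.6138, -0.1548, 0.1154]
orientation: [-0.001, -0.592, 0.806, 0.0]
wrist_force: [0.9, 0.9, -1.6]
finger_gap: 0.0207
grip_force: 109.2
```

Emit:
{"name": "apply_moves", "arguments": {"rows": [{"xyz":[0,0,0.5],"turn":[0,0,0],"grip":0},{"xyz":[0,0,1],"turn":[0,0,0],"grip":0},{"xyz":[0,0,1.5],"turn":[0,0,0],"grip":0},{"xyz":[0,0,1.5],"turn":[0,0,0],"grip":0}]}}

```text
clock: 18.72
tcp_pos: [0.6141, -0.1549, 0.115]
orientation: [-0.001, -0.592, 0.806, -0.0]
wrist_force: [-1.6, 1.5, 5.5]
finger_gap: 0.0206
grip_force: 110.0
```

Emit:
{"name": "apply_moves", "arguments": {"rows": [{"xyz":[0,0,0.5],"turn":[0,0,0],"grip":0},{"xyz":[0,0,1],"turn":[0,0,0],"grip":0},{"xyz":[0,0,1],"turn":[0,0,0],"grip":0}]}}

```text
clock: 18.97
tcp_pos: [0.6142, -0.155, 0.115]
orientation: [-0.0, -0.592, 0.806, -0.001]
wrist_force: [-3.1, 1.8, 9.4]
finger_gap: 0.0206
grip_force: 110.7
```

The bed bears at plate height 22 mm. Press firmly and hold.

Emit:
{"name": "apply_moves", "arguments": {"rows": [{"xyz":[0,0,0.7],"turn":[0,0,0],"grip":0},{"xyz":[0,0,1.4],"turn":[0,0,0],"grip":0},{"xyz":[0,0,2.1],"turn":[0,0,0],"grip":0},{"xyz":[0,0,2.8],"turn":[0,0,0],"grip":0},{"xyz":[0,0,3.5],"turn":[0,0,0],"grip":0},{"xyz":[0,0,4.2],"turn":[0,0,0],"grip":0},{"xyz":[0,0,4.2],"turn":[0,0,0],"grip":0},{"xyz":[0,0,4.2],"turn":[0,0,0],"grip":0},{"xyz":[0,0,4.2],"turn":[0,0,0],"grip":0}]}}

```text
clock: 19.72
tcp_pos: [0.6147, -0.1551, 0.1149]
orientation: [0.001, -0.592, 0.806, -0.002]
wrist_force: [-8.9, 4.0, 28.9]
finger_gap: 0.0206
grip_force: 113.1
```

Emit:
{"name": "apply_moves", "arguments": {"rows": [{"xyz":[0,0,-1.5],"turn":[0,0,0],"grip":0},{"xyz":[0,0,-3.5],"turn":[0,0,0],"grip":0},{"xyz":[0,0.5,-6.5],"turn":[0,0,0],"grip":0},{"xyz":[0,1.5,-10],"turn":[0,0,0],"grip":0},{"xyz":[0,3,-16],"turn":[0,0,0],"grip":0},{"xyz":[0,4,-26],"turn":[0,0,0],"grip":0},{"xyz":[0,5,-42],"turn":[0,0,0],"grip":0},{"xyz":[0,5,-62],"turn":[0,0,0],"grip":0},{"xyz":[0,5,-85],"turn":[0,0,0],"grip":0},{"xyz":[0,5,-110],"turn":[0,0,0],"grip":0},{"xyz":[0,5,-140],"turn":[0,0,0],"grip":0},{"xyz":[0,5,-160],"turn":[0,0,0],"grip":0}]}}

```text
clock: 20.72
tcp_pos: [0.6097, -0.1534, 0.2721]
orientation: [-0.0, -0.592, 0.806, -0.001]
wrist_force: [1.3, -0.7, -1.6]
finger_gap: 0.0207
grip_force: 109.3
```

```bash
python3 - <<'E'
from h import *
s,t,R=pose(); print(s["clock"],t,s["wrist_force"])
im=[]
for n in("side","scene","wrist"):
    d,P=grab(n);print(n);hsv=cv2.cvtColor(d["color"],cv2.COLOR_BGR2HSV);rows(P,hsv)
    if n!="wrist":
        q=d["camera_matrix"]@(d["view"]@np.r_[C,.03,1])[:3];u,v=(q[:2]/q[2]).astype(int);k=60 if n=="side" else 35
        im.append(cv2.resize(d["color"][v-k:v+k,u-k:u+k],(400,400),interpolation=cv2.INTER_CUBIC))
cv2.imwrite("pics/p2.png",np.hstack(im))
# candidate stand place
to([.46,.0,.25],down(252.55))
E
```

```text
20.7167 [ 0.60970268 -0.15338378  0.27213507] [ 1.31194529 -0.66433256 -1.58936571]
side
(-0.043, -0.028) few
(-0.043, 0) 85 z10/50/90 [0.0192 0.0208 0.2464] slope deg [ 80.1 -81.7]
(-0.043, 0.028) 66 z10/50/90 [0.0196 0.0207 0.0221] slope deg [-0.1 -0.2]
(0, -0.028) 265 z10/50/90 [0.1851 0.4765 0.4838] slope deg [-21.2 -73.8]
(0, 0) 207 z10/50/90 [0.0198 0.1844 0.4774] slope deg [-71.8 -83.9]
(0, 0.028) 84 z10/50/90 [0.0193 0.0206 0.0224] slope deg [ 26.7 -62.4]
(0.043, -0.028) 199 z10/50/90 [0.1854 0.1893 0.3262] slope deg [70.5 71.5]
(0.043, 0) 100 z10/50/90 [0.0195 0.021  0.1856] slope deg [ 72.4 -72.7]
(0.043, 0.028) 81 z10/50/90 [0.0195 0.0205 0.0217] slope deg [-14.9 -37.9]
scene
(-0.043, -0.028) 31 z10/50/90 [0.0225 0.0244 0.0261] slope deg [2.  0.5]
(-0.043, 0) 37 z10/50/90 [0.0216 0.0242 0.0257] slope deg [-7.   0.6]
(-0.043, 0.028) 37 z10/50/90 [0.0221 0.0238 0.0252] slope deg [-0.9  3.5]
(0, -0.028) 45 z10/50/90 [0.023  0.0249 0.1922] slope deg [ 70.8 -62.9]
(0, 0) 51 z10/50/90 [0.0228 0.0249 0.193 ] slope deg [74.8 69. ]
(0, 0.028) 42 z10/50/90 [0.0231 0.0242 0.1735] slo
[... 250 characters left out ...]
.043, -0.028) 264 z10/50/90 [0.0217 0.0229 0.024 ] slope deg [-0.1  0.4]
(-0.043, 0) 253 z10/50/90 [0.0219 0.023  0.0239] slope deg [-0.3  0.7]
(-0.043, 0.028) 248 z10/50/90 [0.0218 0.0228 0.0238] slope deg [0.7 0.6]
(0, -0.028) 607 z10/50/90 [0.0223 0.1885 0.19  ] slope deg [79.6 19.6]
(0, 0) 307 z10/50/90 [0.1886 0.1894 0.1902] slope deg [1.3 0.9]
(0, 0.028) 22 z10/50/90 [0.1882 0.1889 0.1903] slope deg [  2.  -37.5]
(0.043, -0.028) 971 z10/50/90 [0.0226 0.1893 0.1906] slope deg [-18.6  45.1]
(0.043, 0) 237 z10/50/90 [0.1888 0.1897 0.1905] slope deg [-0.8  0.5]
(0.043, 0.028) 14 z10/50/90 [0.1886 0.1891 0.1901] slope deg [  0.4 -12.9]
 xyz [-101.6  189.7   20.3] turn [-0.003 -0.001  0.   ]
```

View pics/p2.png

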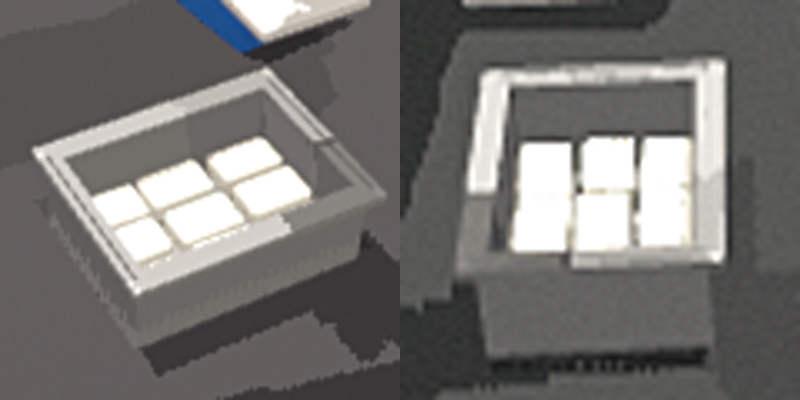

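Both views: the six visible bricks flat; far/−y ones hidden by the wall. I carry the tamper off and look with the wrist camera.

Emit:
{"name": "apply_moves", "arguments": {"rows": [{"xyz":[-4,7,0],"turn":[0,0,0],"grip":0},{"xyz":[-12,21,0],"turn":[0,0,0],"grip":0},{"xyz":[-24,42,0],"turn":[0,0,0],"grip":0},{"xyz":[-38,67,0],"turn":[0,0,0],"grip":0},{"xyz":[-53,92,0],"turn":[0,0,0],"grip":0},{"xyz":[-68,118,0],"turn":[0,0,0],"grip":0},{"xyz":[-83,144,0],"turn":[0,0,0],"grip":0},{"xyz":[-97,168,0],"turn":[0,0,0],"grip":0},{"xyz":[-108,188,0],"turn":[0,0,0],"grip":0},{"xyz":[-115,200,0],"turn":[0,0,0],"grip":0},{"xyz":[-118,205,0],"turn":[0,0,0],"grip":0},{"xyz":[-118,205,0],"turn":[0,0,0],"grip":0}]}}

```text
clock: 21.87
tcp_pos: [0.448, 0.0215, 0.2684]
orientation: [-0.001, -0.592, 0.806, 0.001]
wrist_force: [-0.6, -0.3, -3.3]
finger_gap: 0.0208
grip_force: 109.2
```

```bash
python3 - <<'E'
import h
from h import *
s,t,R=pose(); print(s["clock"],t,s["wrist_force"])
for n in("wrist","side","scene"):
    d,P=grab(n);print(n);P[P[...,2]>.1]=np.nan;rows(P,cv2.cvtColor(d["color"],cv2.COLOR_BGR2HSV))
    if n=="wrist": cv2.imwrite("pics/w3.png",d["color"])
    q=d["camera_matrix"]@(d["view"]@np.r_[C,.03,1])[:3];print((q[:2]/q[2]).astype(int))
E
```

```text
21.8667 [0.44802904 0.0215192  0.26839943] [-0.55152682 -0.34015062 -3.26679145]
wrist
(-0.043, -0.028) 362 z10/50/90 [0.0217 0.0228 0.0238] slope deg [-0.5  1. ]
(-0.043, 0) 337 z10/50/90 [0.0216 0.0229 0.0239] slope deg [0.  0.5]
(-0.043, 0.028) 324 z10/50/90 [0.0218 0.0228 0.0239] slope deg [ 0.7 -0.4]
(0, -0.028) 364 z10/50/90 [0.0216 0.0228 0.024 ] slope deg [0.  0.7]
(0, 0) 348 z10/50/90 [0.0217 0.0227 0.0237] slope deg [-0.4  0.4]
(0, 0.028) 324 z10/50/90 [0.0217 0.0226 0.0237] slope deg [0.5 0.8]
(0.043, -0.028) 367 z10/50/90 [0.0216 0.0227 0.0238] slope deg [0.4 0.7]
(0.043, 0) 358 z10/50/90 [0.0216 0.0226 0.0236] slope deg [-0.1 -0.9]
(0.043, 0.028) 324 z10/50/90 [0.0218 0.0228 0.0239] slope deg [-0.3 -0.1]
[127  71]
side
(-0.043, -0.028) few
(-0.043, 0) 74 z10/50/90 [0.0193 0.0207 0.0218] slope deg [-0.7 -0.7]
(-0.043, 0.028) 69 z10/50/90 [0.0189 0.0205 0.0218] slope deg [-2.8  1.4]
(0, -0.028) few
(0, 0) 90 z10/50/90 [0.0197 0.0209 0.022 ] slope deg [-1.7 -0.6]
(0, 0.028) 86 z10/50/90 [0.0192 0.0206 0.0216] slope deg [-0.3  1.8]
(0.043, -0.028) few
(0.043, 0) 87 z10/50/90 [0.0192 0.0207 0.0222] slope deg [1.7 0.6]
(0.043, 0.028) 84 z10/50/90 [0.0196 0.0206 0.0217] slope deg [-0.5  0.9]
[322 257]
scene
(-0.043, -0.028) 30 z10/50/90 [0.0226 0.024  0.0259] slope deg [0.5 0.7]
(-0.043, 0) 37 z10/50/90 [0.021  0.0236 0.0256] slope deg [-3.8  6.6]
(-0.043, 0.028) 34 z10/50/90 [0.0223 0.0238 0.0252] slope deg [-1.7 -0.2]
(0, -0.028) 38 z10/50/90 [0.0224 0.0241 0.0254] slope deg [0.5 3.8]
(0, 0) 37 z10/50/90 [0.0221 0.0235 0.0251] slope deg [-2.4 -0.6]
(0, 0.028) 38 z10/50/90 [0.0224 0.0239 0.0254] slope deg [-0.9  1.9]
(0.043, -0.028) few
(0.043, 0) few
(0.043, 0.028) few
[233 222]
```

All nine are flat and level (all within 0.3 mm). Now stand the tamper on the bench.

Emit:
{"name": "apply_moves", "arguments": {"rows": [{"xyz":[0,0,10],"turn":[0,0,0],"grip":0},{"xyz":[0,0,28],"turn":[0,0,0],"grip":0},{"xyz":[0,0,50],"turn":[0,0,0],"grip":0},{"xyz":[0,0,74],"turn":[0,0,0],"grip":0},{"xyz":[0,0,98],"turn":[0,0,0],"grip":0},{"xyz":[0,0,120],"turn":[0,0,0],"grip":0},{"xyz":[0,0,138],"turn":[0,0,0],"grip":0},{"xyz":[0,0,150],"turn":[0,0,0],"grip":0},{"xyz":[0,0,158],"turn":[0,0,0],"grip":0},{"xyz":[0,0,163],"turn":[0,0,0],"grip":0},{"xyz":[0,0,166],"turn":[0,0,0],"grip":0},{"xyz":[0,0,167],"turn":[0,0,0],"grip":0}]}}

```text
clock: 23.02
tcp_pos: [0.4491, 0.0204, 0.1018]
orientation: [-0.001, -0.592, 0.806, 0.0]
wrist_force: [-0.7, -0.3, -2.8]
finger_gap: 0.0209
grip_force: 109.2
```

Emit:
{"name": "apply_moves", "arguments": {"rows": [{"xyz":[0,0,1],"turn":[0,0,0],"grip":0},{"xyz":[0,0,2],"turn":[0,0,0],"grip":0},{"xyz":[0,0,3],"turn":[0,0,0],"grip":0},{"xyz":[0,0,4],"turn":[0,0,0],"grip":0},{"xyz":[0,0,4],"turn":[0,0,0],"grip":0}]}}

```text
clock: 23.43
tcp_pos: [0.4489, 0.0206, 0.0982]
orientation: [-0.001, -0.592, 0.806, 0.0]
wrist_force: [-0.3, -0.8, -2.0]
finger_gap: 0.0207
grip_force: 109.2
```

Emit:
{"name": "apply_moves", "arguments": {"rows": [{"xyz":[0,0,1],"turn":[0,0,0],"grip":0},{"xyz":[0,0,2],"turn":[0,0,0],"grip":0},{"xyz":[0,0,3],"turn":[0,0,0],"grip":0},{"xyz":[0,0,4],"turn":[0,0,0],"grip":0},{"xyz":[0,0,4.5],"turn":[0,0,0],"grip":0},{"xyz":[0,0,4.5],"turn":[0,0,0],"grip":0}]}}

```text
clock: 23.93
tcp_pos: [0.4487, 0.0206, 0.0933]
orientation: [-0.001, -0.592, 0.806, 0.0]
wrist_force: [0.7, -0.6, -2.0]
finger_gap: 0.021
grip_force: 109.2
```

Emit:
{"name": "apply_moves", "arguments": {"rows": [{"xyz":[0,0,0.5],"turn":[0,0,0],"grip":0},{"xyz":[0,0,1],"turn":[0,0,0],"grip":0},{"xyz":[0,0,1],"turn":[0,0,0],"grip":0}]}}

```text
clock: 24.18
tcp_pos: [0.4489, 0.0206, 0.093]
orientation: [-0.001, -0.592, 0.806, 0.0]
wrist_force: [-1.5, -0.3, 3.9]
finger_gap: 0.0207
grip_force: 109.8
```

Standing on the bench. Release, rise straight up.

Emit:
{"name": "apply_moves", "arguments": {"rows": [{"xyz":[0,0,0],"turn":[0,0,0],"grip":0.25},{"xyz":[0,0,0],"turn":[0,0,0],"grip":0.35},{"xyz":[0,0,0],"turn":[0,0,0],"grip":0.5},{"xyz":[0,0,0],"turn":[0,0,0],"grip":0.8},{"xyz":[0,0,0],"turn":[0,0,0],"grip":1},{"xyz":[0,0,0],"turn":[0,0,0],"grip":1},{"xyz":[0,0,0],"turn":[0,0,0],"grip":1},{"xyz":[0,0,-5],"turn":[0,0,0],"grip":1},{"xyz":[0,0,-18],"turn":[0,0,0],"grip":1},{"xyz":[0,0,-38],"turn":[0,0,0],"grip":1},{"xyz":[0,0,-65],"turn":[0,0,0],"grip":1},{"xyz":[0,0,-95],"turn":[0,0,0],"grip":1}], "force": 40}}

```text
clock: 25.18
tcp_pos: [0.4479, 0.0208, 0.188]
orientation: [-0.002, -0.592, 0.806, 0.001]
wrist_force: [0.6, -0.1, 0.6]
finger_gap: 0.0854
grip_force: 0.0
```

Emit:
{"name": "apply_moves", "arguments": {"rows": [{"xyz":[0,0,-25],"turn":[0,0,0],"grip":1},{"xyz":[0,0,-50],"turn":[0,0,0],"grip":1},{"xyz":[0,0,-60],"turn":[0,0,0],"grip":1},{"xyz":[0,0,-60],"turn":[0,0,0],"grip":1},{"xyz":[0,0,-60],"turn":[0,0,0],"grip":1},{"xyz":[0,0,-60],"turn":[0,0,0],"grip":1}]}}

```text
clock: 25.68
tcp_pos: [0.4483, 0.0208, 0.246]
orientation: [-0.002, -0.592, 0.806, 0.001]
wrist_force: [-0.6, 0.7, 0.2]
finger_gap: 0.0852
grip_force: 0.0
```

```bash
python3 - <<'E'
from h import *
s,t,R=pose(); print(s["clock"],t,s["wrist_force"])
for n in("side","scene"):
    d,P=grab(n);hsv=cv2.cvtColor(d["color"],cv2.COLOR_BGR2HSV)
    w=(np.hypot(P[...,0]-.449,P[...,1]-.021)<.04)&(P[...,2]>.03)&(P[...,2]<.16)&(hsv[...,1]>80)&(hsv[...,0]<30)
    Q=P[w];print(n,len(Q),Q.min(0).round(3),Q.max(0).round(3))
    if n=="side": rows(P,hsv)
    cv2.imwrite(f"pics/end_{n}.png",d["color"])
E
```

```text
25.6833 [0.44829998 0.02080938 0.2460419 ] [-0.62462338  0.7024339   0.22038728]
side 659 [0.434 0.004 0.04 ] [0.46  0.033 0.136]
(-0.043, -0.028) few
(-0.043, 0) 74 z10/50/90 [0.0192 0.0205 0.0216] slope deg [ 2.  -0.7]
(-0.043, 0.028) 70 z10/50/90 [0.0194 0.0209 0.0221] slope deg [ 0.5 -0.3]
(0, -0.028) few
(0, 0) 91 z10/50/90 [0.0194 0.0205 0.0219] slope deg [0.3 2. ]
(0, 0.028) 84 z10/50/90 [0.0191 0.0204 0.0216] slope deg [ 1.  -0.3]
(0.043, -0.028) few
(0.043, 0) 85 z10/50/90 [0.0191 0.0209 0.0223] slope deg [0.7 0.9]
(0.043, 0.028) 74 z10/50/90 [0.0197 0.0207 0.0219] slope deg [ 0.8 -1.7]
scene 214 [0.439 0.005 0.045] [0.466 0.031 0.138]
```

View pics/end_side.png

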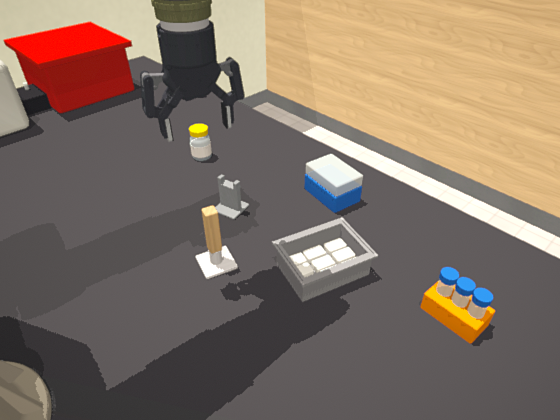

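The tamper stands upright at (215,255), clear of the pan at (325,257) with its flat bricks. The jar, box and rack are where they were, and the gripper is free.

```bash
python3 -c "
from workcell import ticket
print(ticket.hand_in())"
```

```text
the job is handed in; nothing more can be done
None
```

The job is handed in at about 26 s: all nine bricks measured flat and level, the bed was felt bearing at about 30 N, and the tamper stands upright on the bench clear of the pan, with the jar, blue box and tube rack not touched.

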